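Free the filter paddle from its left-hand clamp nut

ROBOT

A 7-joint arm with a two-finger parallel gripper is mounted at the origin on the work surface. World frame = base frame: x ahead of the robot, y to its left, z up, the work surface at z = 0. Lengths are in m, angles in rad, forces in N, time in s.
With the tool pointing down it reaches from about 0.4 to 0.9 m from the base axis. Payload 5.5 kg.
Tool frame: the origin (TCP) lies midway between the tips of the shut fingers; the grasp point (between the pads) lies 19 mm behind it; z points along the fingers, y is the direction in which the jaws open and shut (so a half turn about z gives the same grasp; the last joint's range is limited). The gripper opens to 85 mm and grips with 20 to 120 N. Pads are 22 mm wide; open, the fingers measure 114 mm over their backs; the gripper's body (76 mm by 85 mm) begins 54 mm behind the grasp point. The pads swing forward as they close: fully open they stand 13 mm farther back than shut.
Start: joints at [1.575, 0.501, -0.427, 1.55, 0.221, 1.138, -0.21], TCP at [0.166, -0.628, 0.231] pointing down, gripper open.
Joint ranges: [-2.88, 2.88], [-0.31, 2.03], [-1.54, 1.56], [0.2, 2.42], [-1.41, 4.55], [0.19, 2.02], [-2.57, 2.57]. Speed limits (rad/s): [2.57, 2.57, 3.14, 3.14, 3.14, 3.14, 3.14].

INTERFACE

Orientations are given as a rotation vector (axis times angle).
In Python, from rig import r gives the robot as it stands.
- The arm moves only by the tool arm_command, never from a script. Its argument "deltas" is a list of rows, each an object with "linear": the shift along the world's x, y, z in units of 40 mm (1.0 is 40 mm), a list of three; "angular": the turn, a rotation vector about the world's x, y, z in units of 6 degrees (1.0 is 6 degrees), a list of three; "claw": the opening in per cent of the stroke, from 0 (shut) to 100 (fully open). In form: [{"linear": [tx, ty, tz], "angular": [wx, wy, wz], "claw": claw}, ...]. A call has 1 to 10 rows; each row is the pose to reach, as a shift and turn from the pose commanded when the call began; what a row does not reach only later rows make up. A row lasts 1/12 s, in which the tool goes at most 41.7 mm and 7.16 degrees, less where a joint would pass 70% of its speed; a pose out of reach is approached as far as the arm can. A call with a gripper value outside its range is refused whole. The fingers move at their own pace and stop on an object; the grip force is fixed at half the most. Time passes only in rows, so rows that repeat a pose let the fingers close. It gives the time, the measured TCP pose, the force and the opening at its end, in the units of the state.
- r.get_state(): the state, without advancing time (a new reading comes with each control period).
- r.camera(name): name is "scene" or "top" or "wrist"; returns the picture (384x512x3 uint8, red, green, blue); there is no depth.
- r.camera_info(name): a dict with "fovy" (degrees; the focal length in pixels is half the picture's height over the tangent of half this angle, whatever the lens; pixels are square), "cx", "cy" (the principal point, pixels), "rvec" (rotation vector, rad) and "tvec" (3), from world to camera coordinates, as OpenCV has them; the wrist camera has in their place "T_tool_cam" (4x4, takes a point from camera to tool coordinates, whose origin is the TCP and whose axes are the flange's). Camera axes: x right, y down, z forward; pixel columns grow to the right and rows downward; lengths in m; the calibration is good to about 2 mm. A picture is of the moment at which its call begins: read the wrist's pose just before it. camera_info takes no time and is no camera call.
- r.job_done(): hands the job in, once; it reports no verdict.
The state is a dict: "t": time; "joints": joint angles; "dq": joint speeds; "joint_torque": joint torques, N m; "position": TCP position; "orientation": TCP orientation; "ft_force": force on the tool from outside, world axes, zero at the start; "moment": the same for the moment, N m; "gripper_width": finger opening in m.
Only numpy, scipy, OpenCV 4.12 (cv2) and the standard library are available. Lean on these libraries where they do the work, as an engineer would, in place of code of your own. Each camera call takes 0.05 s, during which the arm holds its last target. There are 200 camera calls.

TASK

Change the X-ray filter: the big hexagon nut on the wide round pedestal has a LEFT-HAND thread, so unscrew it by turning it clockwise seen from above, until you feel it come up firmly against its end stop (about half a newton metre; never twist it with 0.9 N m or more, either way). Then, with gentle force, draw the freed forked paddle straight out from under the nut by its upright tab and lay it flat in the grey tray, keeping hold of it until it is down. Leave the nut up and the other things on the bench where they are.

Things in the scene. Friction and masses are not known exactly. Their poses are not given: they have to be found in the camera images.
- nut_mid (a point): Centre (on the upright axis, half-way up) of the steel clamp nut on the wide dark pedestal. Round flange 34 mm across, 4.6 mm thick, from 20.6 to 16 mm below this point; above it a hexagon 34 mm across flats, 32 mm tall, to 16 mm above. z up, x is normal to one pair of flats (others every 60 deg). Left-hand thread: clockwise from above it climbs 2.3 mm per rad; anticlockwise crushes the paddle.
- nut_flange (a point): Centre of the nut's flange underside, turns and climbs with it. At the start 0.8 to 2.8 mm above the paddle's plate. 1.6 to 2.4 rad of clockwise turning (differs every time, cannot be seen) takes it to a hard end stop, 6 to 7 mm above the plate. Running torque 0.12 N m; it stays where it is left. A fixed 10 mm post runs through it, with an 18 mm retaining disc, top 96.5 mm above the bench.
- nut (a joint): Twist (rad) of the hexagon against its threaded sleeve, driven through a torsion spring of 3 N m per rad: shows the torque on the nut, not its turns. 0 unloaded, positive when driven clockwise from above (unscrewing); about 0.04 while running, rising only at the end stop. Firm against the stop is above 0.12 (0.36 N m) for a moment; 0.30 (0.9 N m) either way is too much.
- paddle_tab (a point): Centre of the upright tab of the loose aluminium filter paddle (about 130 g), the place to hold it: 10 mm thick (x), 28 mm long (y), 36 mm tall; its top 18 mm above this point, the paddle's underside 24 mm below. z up; -y points outward from the post: draw it out along its own -y, 45 mm or more, before lifting. Its centre of mass is about 20 mm from here towards the fork.
- paddle_mid (a point): Middle of the paddle's plate: plate 44 mm wide (x), 6 mm thick, 128 mm long (y), lying on the fixed round pedestal (136 mm across, top 40 mm above the bench). This point is 32 mm from the tab centre towards the fork, 3 mm above the underside; same axes as the tab.
- paddle_fork (a point): Point in the slot of the paddle's fork where the post's axis stands at the start, level with the plate's upper face (72 mm from the tab along +y); same axes. The 13 mm slot is open to +y, its end 7 mm towards -y. The fork's tips reach y = +24 mm and carry lips 4 mm tall at y 19 to 24 mm that hook behind the nut's flange until the nut is unscrewed.
- tray_in (a point): Centre of the inner floor of the fixed grey open tray, 4 mm above the bench; inside 100 mm (x) by 190 mm (y), walls 4 mm thick, rim 11 mm above this floor; z up. The paddle fits only lengthwise, either way round.
- spacer_center (a point): steel spacer, a plain upright cylinder 32 mm across and 30 mm tall (point at its centre); a bystander
- spare_nut: a loose spare hexagon nut lying flat on the bench, 30 mm across flats, 18 mm tall (point under its centre); a bystander
- collar: loose dark shaft collar, a ring 48 mm across, 14 mm tall, flat on the bench (point under its centre); a bystander
- bottle: small white jar with black lid, 44 mm across, 90 mm tall, standing (point under its centre); a bystander
- driver_grip (a point): black-handled screwdriver 170 mm long lying on the bench (point at its handle); a bystander
- mount: dark rectangular optics mount block, 45 x 60 x 50 mm tall (point under its centre); a bystander
Not all that is in view belongs to the job. Leave any pink look-alike of the part that bears paddle_tab alone.

How it is judged:
On the way, in this order (a step that is already met when the one before it is completed fails the run):
1. the nut has been unscrewed (clockwise from above) to its end stop: its flange more than 5.4 mm above the paddle's plate, and held firmly against the stop (twist above 0.12 rad) for 0.1 s (value of joint nut above 0.12 rad and z of nut_mid in the frame of paddle_fork above 0.026 m), for 0.1 s.
2. the paddle has been drawn out of the clamp: its fork more than 42 mm from the nut's axis, while still less than 15 mm above where it lay (horizontal distance between paddle_fork and nut_mid above 0.042 m and height (world z) of paddle_fork between 0.035 and 0.061 m).
3. the paddle has been lowered into the tray while still held by the fingers, to less than 6 mm above the tray's floor (contact force between the fingers and paddle above 2 N and z of paddle_mid in the frame of tray_in below 0.009 m and horizontal distance between paddle_mid and tray_in below 0.06 m).
At the end, for the whole second after the job is handed in: The paddle lies at rest, tab up and flat (within 0.08 rad) on the tray's inner floor (its middle within 3 mm of its lying height and within 45 mm of the tray's centre along each side), let go, and the nut is still up (its centre more than 71 mm above the bench) (z of paddle_mid in the frame of tray_in between 0 and 0.006 m and x of paddle_mid in the frame of tray_in between -0.045 and 0.045 m and y of paddle_mid in the frame of tray_in between -0.045 and 0.045 m and angle between paddle_mid's own z axis and vertical below 0.08 rad and linear speed of paddle below 0.02 m/s and height (world z) of nut_mid above 0.071 m); the robot touches nothing.
It fails at once if the nut is twisted with 0.9 N m or more, either way (twist beyond 0.30 rad) (value of joint nut above 0.3 rad or value of joint nut below -0.3 rad).
It fails at once if the nut presses or catches on the paddle with more than 20 N (contact force between paddle and nut above 20 N).
It fails at once if the paddle is forced against its pedestal with more than 25 N (contact force between paddle and pedestal above 25 N).
It fails at once if the paddle is slammed or pressed into the tray with more than 60 N (contact force between paddle and tray above 60 N).
It fails at once if a bystander is moved by more than 20 mm (distance of any of spacer_center, spare_nut, collar, bottle, driver_grip, mount from where it was at the start of the episode above 0.02 m).
It also fails if it takes over 72 s, if anything falls off the work surface, if the arm or the gripper's body presses on something with over 40 N, if the wrist force passes 120 N, or if a joint passes its speed limit or range.

## Working session

There is one attempt and no reset: what is moved stays moved. The work goes in short steps, Python scripts to look and compute and a tool call to move; the robot and the scene stay as the last step left them, time stands still between calls to the robot, and variables do not carry over. Pictures are saved under pics/ and viewed, about 8 in all and at most 12, crops included, and the job is handed in when it is done.

Besides the shell and the picture viewer there is one more tool, called after "Emit:" as name([rows], argument=value, ...), one row to a line, values as JSON. arm_command: Moves the arm, as the interface text tells. Its arguments: {"type":"object","properties":{"deltas":{"type":"array"}},"required":["deltas"]}

```bash
ls; mkdir -p pics; cat > h.py <<'E'
from rig import r
import numpy as np, cv2
from scipy.spatial.transform import Rotation as R
def cam(n):
    s=r.get_state(); i=r.camera_info(n); im=r.camera(n)
    f=192/np.tan(np.radians(i["fovy"])/2)
    K=np.array([[f,0,i["cx"]],[0,f,i["cy"]],[0,0,1]])
    if "rvec" in i:
        Rc=R.from_rotvec(i["rvec"]).as_matrix().T; o=-Rc@np.array(i["tvec"])
    else:
        T=np.eye(4);T[:3,:3]=R.from_rotvec(s["orientation"]).as_matrix();T[:3,3]=s["position"]
        T=T@np.array(i["T_tool_cam"]);Rc=T[:3,:3];o=T[:3,3]
    return im,K,Rc,o
def onplane(px,z,K,Rc,o):
    px=np.atleast_2d(px).astype(float)
    d=(Rc@np.linalg.inv(K)@np.c_[px,np.ones(len(px))].T).T
    return o+d*((z-o[2])/d[:,2])[:,None]
def proj(P,K,Rc,o):
    p=(K@Rc.T@(np.atleast_2d(P)-o).T).T
    return p[:,:2]/p[:,2:]
def save(im,n): cv2.imwrite(f"pics/{n}.png",im[...,::-1])
E
python3 - <<'E'
from h import *
s=r.get_state();print({k:np.round(v,3) for k,v in s.items()})
ims=[]
for n in("scene","top","wrist"):
    im,K,Rc,o=cam(n);cv2.imwrite(f"pics/raw_{n}.png",im[...,::-1]);np.savez(f"pics/raw_{n}.npz",K=K,Rc=Rc,o=o);print(n,K[0,0],o.round(3),Rc[:,2].round(2));ims.append(im)
save(cv2.resize(ims[0],(800,600)),"a_scene");save(cv2.resize(ims[1],(800,600)),"a_top")
E
```

```text
pics
{'t': np.float64(0.0), 'joints': array([ 1.575,  0.502, -0.427,  1.551,  0.221,  1.138, -0.21 ]), 'dq': array([ 0.   ,  0.001, -0.   , -0.001, -0.001,  0.   ,  0.001]), 'joint_torque': array([-0.0000e+00, -5.6952e+01, -5.8160e+00, -2.8093e+01,  1.1000e-02,
        1.2000e-02, -0.0000e+00]), 'position': array([ 0.166, -0.628,  0.23 ]), 'orientation': array([-3.113, -0.405,  0.   ]), 'ft_force': array([-1.074,  1.258,  1.163]), 'moment': array([ 0.099,  0.001, -0.066]), 'gripper_width': np.float64(0.085)}
scene 378.80932205771313 [ 1.307 -0.062  0.603] [-0.83  0.15 -0.54]
top 391.28036408563213 [0.312 0.067 1.179] [ 0.18  0.   -0.98]
wrist 266.6273709073922 [ 0.24  -0.609  0.373] [-0.29 -0.07 -0.96]
```

View pics/a_scene.png

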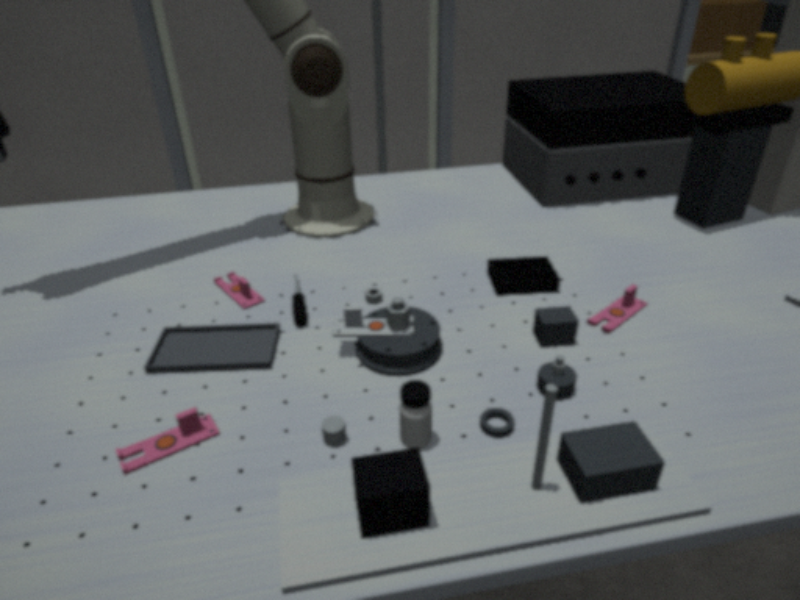

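View pics/a_top.png

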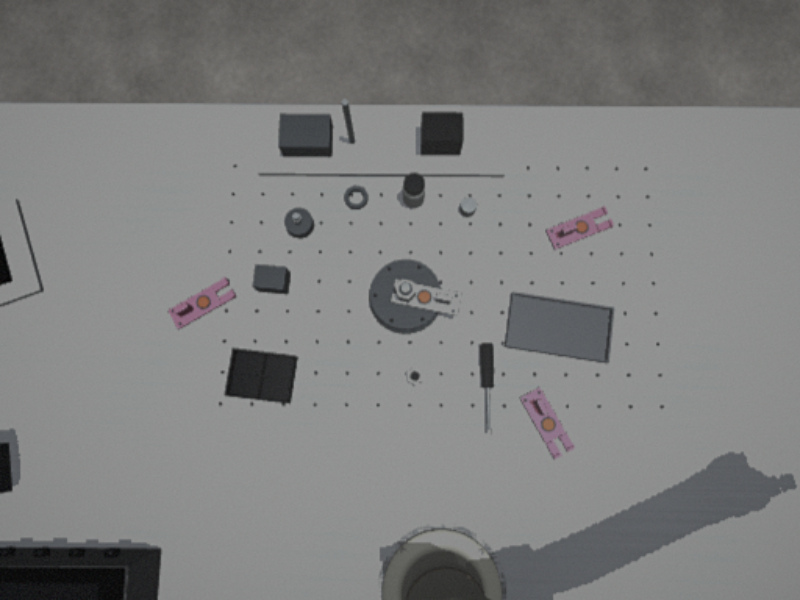

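The scene shows the silvery paddle on the wide dark pedestal: nut at about (398,310), tab at (353,318). The top view has the nut at (404,289), the tab at about (445,300), the tray at (558,328) and the bystanders around them.

Possible confusions in the top view:
- **Paddle:** pink look-alikes at (580,228), (203,302) and (547,423).
- **Nut:** the knob on the small pedestal at (300,222) and the spare nut at (414,376).

I choose the silver paddle and the nut on the wide pedestal, and check them in a close crop.

```bash
python3 - <<'E'
from h import *
a=cv2.imread("pics/raw_top.png");b=cv2.imread("pics/raw_scene.png")
c=cv2.resize(a[160:220,225:305],None,fx=7,fy=7,interpolation=cv2.INTER_CUBIC)
d=cv2.resize(b[180:245,205:290],None,fx=7,fy=7,interpolation=cv2.INTER_CUBIC)
w=max(c.shape[1],d.shape[1]);
out=np.zeros((560,800,3),np.uint8)
c=cv2.resize(c,(400,300));d=cv2.resize(d,(400,306));out[:300,:400]=c;out[:306,400:]=d
# rough positions, top camera
t=np.load("pics/raw_top.npz");K,Rc,o=t["K"],t["Rc"],t["o"]
k=.64
for n,p,z in[("nut",(404,287),.09),("tab",(443,300),.082),("tray",(558,328),.004),("driver",(487,365),.01),("spare",(414,376),.018),("bottle",(414,182),.09),("spacer",(468,207),.03),("ped",(405,296),.04)]:
    print(n,onplane(np.array(p)*k,z,K,Rc,o).round(3))
g=cv2.cvtColor(a,cv2.COLOR_BGR2GRAY)
s=cv2.imread("pics/raw_wrist.png");out[310:310+240,:320]=cv2.resize(s,(320,240))
cv2.imwrite("pics/b.png",out)
E
```

```text
nut [[0.54 0.07 0.09]]
tab [[ 0.518 -0.001  0.082]]
tray [[ 0.479 -0.229  0.004]]
driver [[ 0.406 -0.089  0.01 ]]
spare [[0.384 0.05  0.018]]
bottle [[0.742 0.053 0.09 ]]
spacer [[ 0.714 -0.054  0.03 ]]
ped [[0.533 0.068 0.04 ]]
```

View pics/b.png

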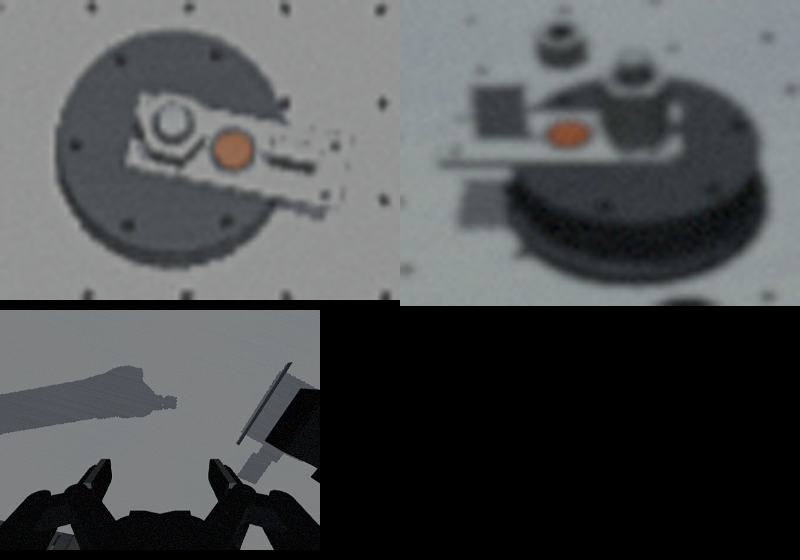

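The crop confirms the silver paddle with its orange disc and tab, clamped by the nut on the wide pedestal. Next I move above it for a close wrist view.

Emit:
arm_command([
  {"linear":[0.45,0.83,0.1],"angular":[0,0,0],"claw":100},
  {"linear":[0.9,1.65,0.3],"angular":[0,0,0],"claw":100},
  {"linear":[1.35,2.5,0.5],"angular":[0,0,0],"claw":100},
  {"linear":[1.8,3.3,0.5],"angular":[0,0,0],"claw":100},
  {"linear":[2.25,4.15,0.5],"angular":[0,0,0],"claw":100},
  {"linear":[2.7,5.0,0.5],"angular":[0,0,0],"claw":100},
  {"linear":[3.15,5.8,0.5],"angular":[0,0,0],"claw":100},
  {"linear":[3.6,6.6,0.5],"angular":[0,0,0],"claw":100},
  {"linear":[4.05,7.45,0.5],"angular":[0,0,0],"claw":100},
  {"linear":[4.5,8.3,0.5],"angular":[0,0,0],"claw":100},
])

```text
t: 0.98
position: [0.3467, -0.2946, 0.2513]
orientation: [3.115, 0.405, -0.0]
ft_force: [-0.3, -1.2, -0.5]
gripper_width: 0.0854
```

Emit:
arm_command([
  {"linear":[0.45,0.83,0],"angular":[0,0,0],"claw":100},
  {"linear":[0.9,1.65,0],"angular":[0,0,0],"claw":100},
  {"linear":[1.35,2.5,0],"angular":[0,0,0],"claw":100},
  {"linear":[1.8,3.3,0],"angular":[0,0,0],"claw":100},
  {"linear":[2.25,4.15,0],"angular":[0,0,0],"claw":100},
  {"linear":[2.7,5.0,0],"angular":[0,0,0],"claw":100},
  {"linear":[3.15,5.8,0],"angular":[0,0,0],"claw":100},
  {"linear":[3.6,6.6,0],"angular":[0,0,0],"claw":100},
  {"linear":[4.05,7.45,0],"angular":[0,0,0],"claw":100},
  {"linear":[4.5,8.3,0],"angular":[0,0,0],"claw":100},
])

```text
t: 1.82
position: [0.5268, 0.037, 0.2511]
orientation: [3.115, 0.404, -0.0]
ft_force: [0.9, 0.5, 1.0]
gripper_width: 0.0855
```

```bash
cat > st.py <<'E'
from h import *
s=r.get_state();M=R.from_rotvec(s["orientation"]).as_matrix()
print("t",round(s["t"],2),"j",np.round(s["joints"],2),"p",np.round(s["position"],4),"w",round(s["gripper_width"],4))
print("toolz",M[:,2].round(3),"yawY",np.degrees(np.arctan2(M[1,1],M[0,1])).round(2),"F",np.round(s["ft_force"],1),"M",np.round(s["moment"],3))
E
python3 - <<'E'
import st
from h import *
im,K,Rc,o=cam("wrist");cv2.imwrite("pics/raw_w1.png",im[...,::-1]);np.savez("pics/raw_w1.npz",K=K,Rc=Rc,o=o)
save(cv2.resize(im,(800,600),interpolation=cv2.INTER_CUBIC),"c")
print(o,proj([[.537,.07,.0965],[.518,-.001,.082]],K,Rc,o))
E
```

```text
t 1.82 j [ 0.59  0.34 -0.87  1.82  0.29  1.11 -1.69] p [0.5268 0.037  0.2511] w 0.0855
toolz [-0. -0. -1.] yawY -75.22 F [0.9 0.5 1. ] M [ 0.013 -0.073  0.023]
[0.60100327 0.0562679  0.39373232] [[229.75270099 162.62676654]
 [283.9310158  189.80083991]]
```

View pics/c.png

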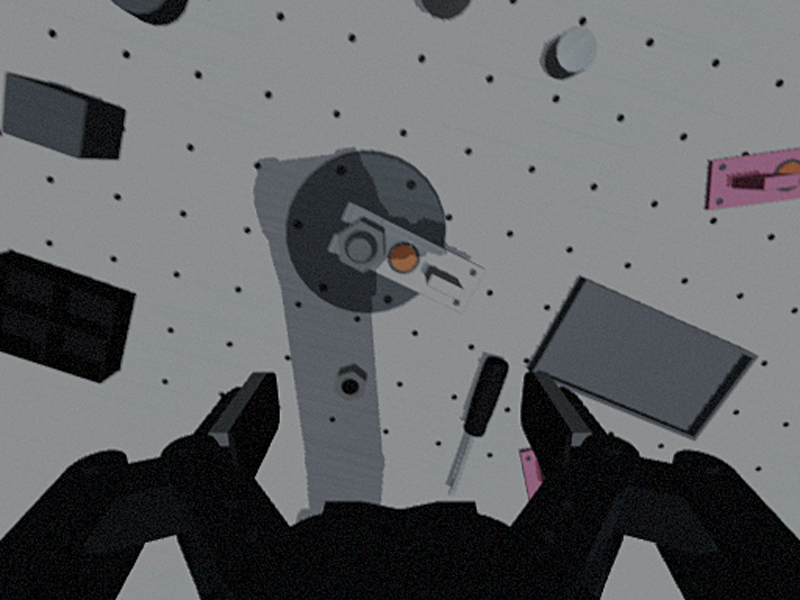

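The wrist view shows the nut and its retaining disc at (360,248), tab at (443,277), spare nut at (350,380), driver at (480,400), and tray corners at (579,278), (756,355), (695,437) and (530,370). I go lower for precise measuring.

Emit:
arm_command([
  {"linear":[0,-0.2,-0.8],"angular":[0,0,0],"claw":100},
  {"linear":[0,-0.3,-1.6],"angular":[0,0,0],"claw":100},
  {"linear":[0,-0.3,-2.4],"angular":[0,0,0],"claw":100},
  {"linear":[0,-0.3,-2.4],"angular":[0,0,0],"claw":100},
  {"linear":[0,-0.3,-2.4],"angular":[0,0,0],"claw":100},
])

```text
t: 2.28
position: [0.5248, 0.0237, 0.1542]
orientation: [-3.114, -0.406, 0.006]
ft_force: [0.1, -0.3, 0.4]
gripper_width: 0.0853
```

```bash
python3 - <<'E'
import st
from h import *
im,K,Rc,o=cam("wrist");cv2.imwrite("pics/raw_w2.png",im[...,::-1]);np.savez("pics/raw_w2.npz",K=K,Rc=Rc,o=o)
p=proj([[.537,.07,.0965],[.518,-.001,.082]],K,Rc,o);print(p)
x0,y0=int(p[:,0].mean()-80),int(p[:,1].mean()-60);print(x0,y0)
g=cv2.convertScaleAbs(im[y0:y0+120,x0:x0+160],alpha=1.5)
save(cv2.resize(g,(800,600),interpolation=cv2.INTER_CUBIC),"d")
E
```

```text
t 2.28 j [ 0.55  0.46 -0.8   1.92  0.41  0.93 -1.76] p [0.5248 0.0237 0.1542] w 0.0853
toolz [-0.004  0.001 -1.   ] yawY -75.14 F [ 0.1 -0.3  0.4] M [ 0.03  -0.009 -0.026]
[[202.15055533 179.64654737]
 [281.27527785 216.12392117]]
161 137
```

View pics/d.png

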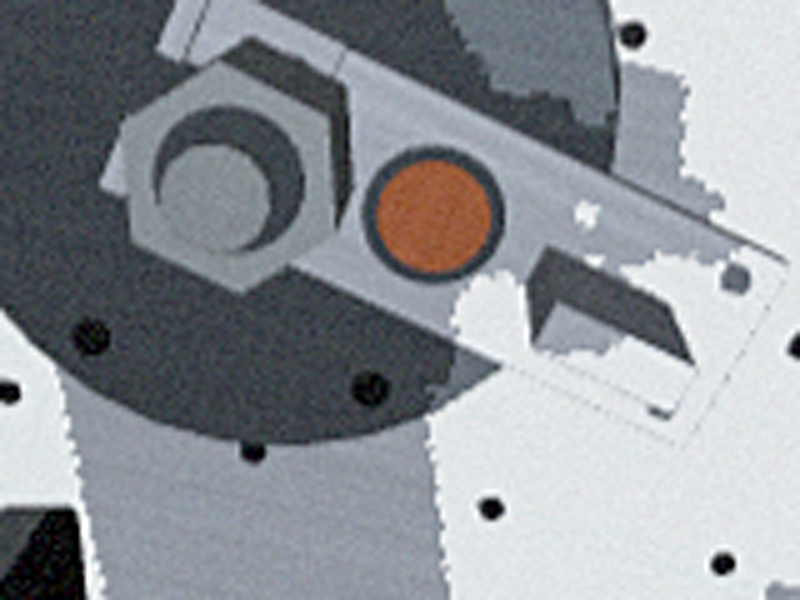

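The crop shows the hexagon's top with corners near (222,62), (330,118), (336,232), (241,293), (132,240) and (124,122). The disc is at (213,199), the tab top at (533,350), (566,303), (694,365), (669,416), and the plate's outer end at (788,263) to (683,445).

```bash
python3 - <<'E'
from h import *
t=np.load("pics/raw_w2.npz");K,Rc,o=t["K"],t["Rc"],t["o"]
f=lambda P,z:onplane((np.array(P,float)+.5)/5-.5+[161,137],z,K,Rc,o)
for z in(.0834,.0855):
    h=f([(222,62),(330,118),(336,232),(241,293),(132,240),(124,122)],z)[:,:2];c=h.mean(0);v=h-c
    print("hex",z,c.round(4),"diam",(2*np.linalg.norm(v,axis=1).mean()).round(4),"corner",np.sort(np.degrees(np.arctan2(v[:,1],v[:,0]))%60).round(1))
print("disc",f([(213,199)],.0965).round(4))
T=f([(533,350),(566,303),(694,365),(669,416)],.082);c=T.mean(0)
print("tab",c.round(4),np.linalg.norm(np.diff(T,axis=0),axis=1).round(4),"dir",[np.degrees(np.arctan2(*(a-b)[[1,0]])).round(1) for a,b in((T[2],T[1]),(T[3],T[0]))])
E_=f([(788,263),(683,445)],.046);d=E_[1]-E_[0];print("end",E_.mean(0).round(4),np.linalg.norm(d).round(4),np.degrees(np.arctan2(d[1],d[0])).round(1))
L=f([(347,49),(788,263)],.046);print("edge dir",np.degrees(np.arctan2(*(L[1]-L[0])[[1,0]])).round(1))
print("orange",f([(434,215)],.046).round(4))
w=np.load("pics/raw_w1.npz")
Y=onplane(np.array([(579,278),(756,355),(695,437),(530,370)])*.64-.2,.015,w["K"],w["Rc"],w["o"])
print("tray",Y.mean(0).round(4),np.linalg.norm(np.diff(Y,axis=0),axis=1).round(3),"long dir",np.degrees(np.arctan2(*(Y[1]-Y[0])[[1,0]])).round(1),np.degrees(np.arctan2(*(Y[2]-Y[3])[[1,0]])).round(1))
w=np.load("pics/raw_top.npz")
print("top disc",onplane(np.array([(404.5,288)])*.64-.2,.0965,w["K"],w["Rc"],w["o"]).round(4))
E
```

```text
hex 0.0834 [0.5399 0.0693] diam 0.0389 corner [15.3 16.  16.2 16.4 16.7 17.1]
hex 0.0855 [0.5404 0.0691] diam 0.0386 corner [15.3 16.  16.2 16.4 16.7 17.1]
disc [[0.5398 0.0697 0.0965]]
tab [ 0.5255 -0.001   0.082 ] [0.0101 0.025  0.0103] dir [np.float64(-101.9), np.float64(-102.3)]
end [ 0.5198 -0.0312  0.046 ] 0.0433 169.2
edge dir -101.2
orange [[0.5326 0.0343 0.046 ]]
tray [ 0.4849 -0.2233  0.015 ] [0.201 0.103 0.198] long dir -98.2 -98.5
top disc [[0.5375 0.0696 0.0965]]
```

The nut axis is at (0.540, 0.0695), and the hexagon measures 38.9 mm across corners against 39.3 expected. The flat normal at -73.7° nearly matches the jaws at -75.1°. I centre over it first.

Emit:
arm_command([
  {"linear":[0.2,0.6,0],"angular":[0,0,0.2],"claw":85},
  {"linear":[0.34,1.12,0],"angular":[0,0,0.2],"claw":80},
  {"linear":[0.34,1.12,0],"angular":[0,0,0.2],"claw":80},
  {"linear":[0.34,1.12,0],"angular":[0,0,0.2],"claw":80},
  {"linear":[0.34,1.12,0],"angular":[0,0,0.2],"claw":80},
])

```text
t: 2.75
position: [0.541, 0.0681, 0.157]
orientation: [3.11, 0.438, 0.004]
ft_force: [-0.2, -0.4, 0.2]
gripper_width: 0.0683
```

```bash
python3 st.py
```

```text
t 2.75 j [ 0.45  0.49 -0.8   1.88  0.43  0.95 -1.83] p [0.541  0.0681 0.157 ] w 0.0683
toolz [ 0.003 -0.001 -1.   ] yawY -73.97 F [-0.2 -0.4  0.2] M [ 0.021 -0.031 -0.019]
```

Emit:
arm_command([
  {"linear":[0,0.02,-0.6],"angular":[0,0,0],"claw":75},
  {"linear":[0,0.02,-1.2],"angular":[0,0,0],"claw":75},
  {"linear":[0,0.02,-1.7],"angular":[0,0,0],"claw":75},
  {"linear":[0,0.02,-2.1],"angular":[0,0,0],"claw":75},
  {"linear":[0,0.02,-2.4],"angular":[0,0,0],"claw":75},
  {"linear":[0,0.02,-2.6],"angular":[0,0,0],"claw":75},
  {"linear":[0,0.02,-2.6],"angular":[0,0,0],"claw":75},
  {"linear":[0,0.02,-2.6],"angular":[0,0,0],"claw":75},
])

```text
t: 3.42
position: [0.5403, 0.069, 0.0517]
orientation: [3.111, 0.437, 0.001]
ft_force: [0.3, 0.8, -0.8]
gripper_width: 0.064
```

```bash
python3 st.py; python3 st.py
```

```text
t 3.42 j [ 0.36  0.64 -0.69  1.93  0.57  0.77 -1.95] p [0.5403 0.069  0.0517] w 0.064
toolz [ 0. -0. -1.] yawY -74.0 F [ 0.3  0.8 -0.8] M [0.016 0.018 0.002]
t 3.42 j [ 0.36  0.64 -0.69  1.93  0.57  0.77 -1.95] p [0.5403 0.069  0.0517] w 0.064
toolz [ 0. -0. -1.] yawY -74.0 F [ 0.3  0.8 -0.8] M [0.016 0.018 0.002]
```

Emit:
arm_command([
  {"linear":[0,0,0],"angular":[0,0,0],"claw":60},
  {"linear":[0,0,0],"angular":[0,0,0],"claw":50},
  {"linear":[0,0,0],"angular":[0,0,0],"claw":42},
  {"linear":[0,0,0],"angular":[0,0,0],"claw":36},
  {"linear":[0,0,0],"angular":[0,0,0],"claw":30},
  {"linear":[0,0,0],"angular":[0,0,0],"claw":20},
  {"linear":[0,0,0],"angular":[0,0,0],"claw":10},
  {"linear":[0,0,0],"angular":[0,0,0],"claw":0},
  {"linear":[0,0,0],"angular":[0,0,0],"claw":0},
])

```text
t: 4.17
position: [0.5407, 0.0697, 0.0524]
orientation: [3.111, 0.439, 0.003]
ft_force: [-1.6, 1.7, 5.5]
gripper_width: 0.0331
```

```bash
python3 st.py
```

```text
t 4.17 j [ 0.36  0.64 -0.69  1.93  0.57  0.77 -1.95] p [0.5407 0.0697 0.0524] w 0.0331
toolz [ 0.002  0.    -1.   ] yawY -73.95 F [-1.6  1.7  5.5] M [ 0.012  0.264 -0.011]
```

Gripped at 33 mm. I turn clockwise, climbing with the thread.

Emit:
arm_command([
  {"linear":[0,0,0.003],"angular":[0,0,-0.5],"claw":0},
  {"linear":[0,0,0.006],"angular":[0,0,-1],"claw":0},
  {"linear":[0,0,0.009],"angular":[0,0,-1.5],"claw":0},
  {"linear":[0,0,0.012],"angular":[0,0,-2],"claw":0},
  {"linear":[0,0,0.015],"angular":[0,0,-2.5],"claw":0},
  {"linear":[0,0,0.018],"angular":[0,0,-3],"claw":0},
  {"linear":[0,0,0.021],"angular":[0,0,-3.5],"claw":0},
  {"linear":[0,0,0.024],"angular":[0,0,-4],"claw":0},
  {"linear":[0,0,0.027],"angular":[0,0,-4.5],"claw":0},
  {"linear":[0,0,0.03],"angular":[0,0,-5],"claw":0},
])

```text
t: 5.0
position: [0.5406, 0.0686, 0.0535]
orientation: [3.117, -0.386, 0.002]
ft_force: [-0.7, -2.1, 5.9]
gripper_width: 0.0333
```

```bash
python3 st.py
```

```text
t 5.0 j [ 0.27  0.6  -0.56  1.94  0.47  0.74 -2.39] p [0.5406 0.0686 0.0535] w 0.0333
toolz [ 0.001 -0.001 -1.   ] yawY -104.11 F [-0.7 -2.1  5.9] M [-0.509  0.225  0.19 ]
```

The wrist joint is close to its limit (clockwise lowers j7). I release, rise, turn back 180° and regrip on the same flats.

Emit:
arm_command([
  {"linear":[0,0,0],"angular":[0,0,0],"claw":65},
  {"linear":[0,0,0],"angular":[0,0,0],"claw":65},
  {"linear":[0,0,0],"angular":[0,0,0],"claw":70},
  {"linear":[0,0,0],"angular":[0,0,0],"claw":70},
  {"linear":[0,0,0.6],"angular":[0,0,0],"claw":70},
  {"linear":[0,0,1.2],"angular":[0,0,0],"claw":70},
  {"linear":[0,0,1.8],"angular":[0,0,0],"claw":70},
  {"linear":[0,0,1.8],"angular":[0,0,1],"claw":70},
  {"linear":[0,0,1.8],"angular":[0,0,2],"claw":70},
  {"linear":[0,0,1.8],"angular":[0,0,3],"claw":70},
])

```text
t: 5.83
position: [0.5403, 0.0692, 0.1251]
orientation: [3.139, 0.12, 0.002]
ft_force: [-0.4, -0.0, 0.6]
gripper_width: 0.0598
```

Emit:
arm_command([
  {"linear":[0,0,0],"angular":[0,0,1.1],"claw":70},
  {"linear":[0,0,0],"angular":[0,0,2.2],"claw":70},
  {"linear":[0,0,0],"angular":[0,0,3.3],"claw":70},
  {"linear":[0,0,0],"angular":[0,0,4.4],"claw":70},
  {"linear":[0,0,0],"angular":[0,0,5.5],"claw":70},
  {"linear":[0,0,0],"angular":[0,0,6.6],"claw":70},
  {"linear":[0,0,0],"angular":[0,0,7.7],"claw":70},
  {"linear":[0,0,0],"angular":[0,0,8.8],"claw":70},
  {"linear":[0,0,0],"angular":[0,0,9.9],"claw":70},
  {"linear":[0,0,0],"angular":[0,0,11],"claw":70},
])

```text
t: 6.67
position: [0.5399, 0.0692, 0.1244]
orientation: [-2.567, -1.811, -0.0]
ft_force: [1.0, 0.5, 0.4]
gripper_width: 0.0602
```

Emit:
arm_command([
  {"linear":[0,0,0],"angular":[0,0,1.1],"claw":70},
  {"linear":[0,0,0],"angular":[0,0,2.2],"claw":70},
  {"linear":[0,0,0],"angular":[0,0,3.3],"claw":70},
  {"linear":[0,0,0],"angular":[0,0,4.4],"claw":70},
  {"linear":[0,0,0],"angular":[0,0,5.5],"claw":70},
  {"linear":[0,0,0],"angular":[0,0,6.6],"claw":70},
  {"linear":[0,0,0],"angular":[0,0,7.7],"claw":70},
  {"linear":[0,0,0],"angular":[0,0,8.8],"claw":70},
  {"linear":[0,0,0],"angular":[0,0,9.9],"claw":70},
  {"linear":[0,0,0],"angular":[0,0,11],"claw":70},
])

```text
t: 7.5
position: [0.54, 0.0691, 0.1244]
orientation: [-1.167, -2.916, -0.0]
ft_force: [0.2, -0.1, -0.2]
gripper_width: 0.0599
```

```bash
python3 st.py
```

```text
t 7.5 j [ 0.69  0.77 -1.21  1.89  0.83  1.09 -0.04] p [0.54   0.0691 0.1244] w 0.0599
toolz [-0.  0. -1.] yawY 46.37 F [ 0.2 -0.1 -0.2] M [-0.001  0.018  0.021]
```

Emit:
arm_command([
  {"linear":[0,0,0],"angular":[0,0,1],"claw":70},
  {"linear":[0,0,0],"angular":[0,0,2],"claw":70},
  {"linear":[0,0,0],"angular":[0,0,3],"claw":70},
  {"linear":[0,0,0],"angular":[0,0,4],"claw":70},
  {"linear":[0,0,0],"angular":[0,0,5],"claw":70},
  {"linear":[0,0,0],"angular":[0,0,5],"claw":70},
])

```text
t: 8.0
position: [0.5398, 0.0691, 0.1241]
orientation: [-0.376, -3.118, -0.001]
ft_force: [-1.2, 0.3, -0.1]
gripper_width: 0.0595
```

```bash
python3 - <<'E'
import st
from h import *
im,K,Rc,o=cam("wrist")
p=proj([[.54,.0695,.085]],K,Rc,o)[0];x0,y0=int(p[0]-80),int(p[1]-60);print(p,x0,y0);np.savez("pics/raw_w3.npz",K=K,Rc=Rc,o=o)
g=cv2.convertScaleAbs(im[max(y0,0):y0+120,max(x0,0):x0+160],alpha=1.5)
save(cv2.resize(g,None,fx=5,fy=5,interpolation=cv2.INTER_CUBIC),"e");print(g.shape)
E
```

```text
t 8.0 j [ 0.73  0.85 -1.3   1.89  0.91  1.16  0.42] p [0.5398 0.0691 0.1241] w 0.0595
toolz [-0.001  0.001 -1.   ] yawY 76.24 F [-1.2  0.3 -0.1] M [0.07  0.033 0.019]
[255.31274123 214.52020632] 175 154
(120, 160, 3)
```

View pics/e.png

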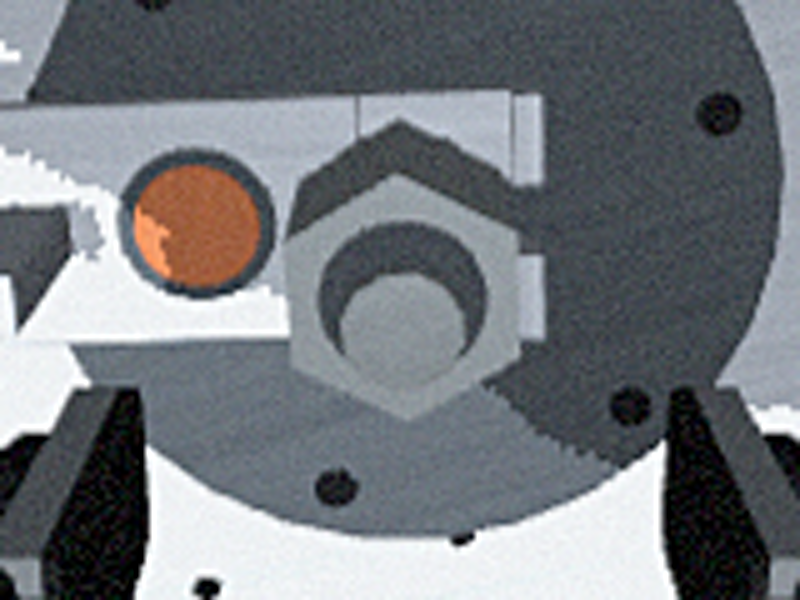

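The crop shows the vertical flats at x≈289 and x≈521 nearly square to the jaws (fingers at 145 and 665), with nothing between. I descend and close.

Emit:
arm_command([
  {"linear":[0,0,-0.6],"angular":[0,0,0],"claw":70},
  {"linear":[0,0,-1.2],"angular":[0,0,0],"claw":70},
  {"linear":[0,0,-1.6],"angular":[0,0,0],"claw":70},
  {"linear":[0,0,-1.8],"angular":[0,0,0],"claw":65},
  {"linear":[0,0,-1.8],"angular":[0,0,0],"claw":50},
  {"linear":[0,0,-1.8],"angular":[0,0,0],"claw":42},
  {"linear":[0,0,-1.8],"angular":[0,0,0],"claw":30},
  {"linear":[0,0,-1.8],"angular":[0,0,0],"claw":10},
  {"linear":[0,0,-1.8],"angular":[0,0,0],"claw":0},
  {"linear":[0,0,-1.8],"angular":[0,0,0],"claw":0},
])

```text
t: 8.88
position: [0.5399, 0.069, 0.0531]
orientation: [0.383, 3.118, -0.001]
ft_force: [-4.4, -3.0, 3.9]
gripper_width: 0.0333
```

```bash
python3 st.py
```

```text
t 8.88 j [ 0.67  0.93 -1.19  1.93  1.02  1.06  0.35] p [0.5399 0.069  0.0531] w 0.0333
toolz [ 0.    -0.001 -1.   ] yawY 76.01 F [-4.4 -3.   3.9] M [-0.414  0.768  0.059]
```

Emit:
arm_command([
  {"linear":[0,0,0.005],"angular":[0,0,-0.8],"claw":0},
  {"linear":[0,0,0.01],"angular":[0,0,-1.6],"claw":0},
  {"linear":[0,0,0.015],"angular":[0,0,-2.4],"claw":0},
  {"linear":[0,0,0.02],"angular":[0,0,-3.2],"claw":0},
  {"linear":[0,0,0.025],"angular":[0,0,-4],"claw":0},
  {"linear":[0,0,0.03],"angular":[0,0,-4.8],"claw":0},
  {"linear":[0,0,0.035],"angular":[0,0,-5.6],"claw":0},
  {"linear":[0,0,0.04],"angular":[0,0,-6.4],"claw":0},
  {"linear":[0,0,0.045],"angular":[0,0,-7.2],"claw":0},
  {"linear":[0,0,0.05],"angular":[0,0,-8],"claw":0},
])

```text
t: 9.72
position: [0.5393, 0.0681, 0.0549]
orientation: [1.623, 2.69, -0.004]
ft_force: [-5.7, -4.5, 7.0]
gripper_width: 0.0336
```

```bash
python3 st.py
```

```text
t 9.72 j [ 0.61  0.82 -1.06  1.93  0.89  0.96 -0.41] p [0.5393 0.0681 0.0549] w 0.0336
toolz [-0.001 -0.003 -1.   ] yawY 27.79 F [-5.7 -4.5  7. ] M [-0.921  1.102  0.163]
```

Emit:
arm_command([
  {"linear":[0,0,0.002],"angular":[0,0,-0.4],"claw":0},
  {"linear":[0,0,0.004],"angular":[0,0,-0.8],"claw":0},
  {"linear":[0,0,0.007],"angular":[0,0,-1.2],"claw":0},
  {"linear":[0,0,0.01],"angular":[0,0,-1.6],"claw":0},
  {"linear":[0,0,0.01],"angular":[0,0,-1.6],"claw":0},
])

```text
t: 10.13
position: [0.5391, 0.068, 0.0553]
orientation: [1.839, 2.546, -0.005]
ft_force: [-5.7, -3.9, 6.0]
gripper_width: 0.0333
```

```bash
python3 st.py
```

```text
t 10.13 j [ 0.59  0.8  -1.03  1.93  0.86  0.94 -0.56] p [0.5391 0.068  0.0553] w 0.0333
toolz [-0.001 -0.003 -1.   ] yawY 18.3 F [-5.7 -3.9  6. ] M [-0.866  1.143  0.146]
```

Emit:
arm_command([
  {"linear":[0,0,0.002],"angular":[0,0,-0.3],"claw":0},
  {"linear":[0,0,0.004],"angular":[0,0,-0.6],"claw":0},
  {"linear":[0,0,0.006],"angular":[0,0,-0.9],"claw":0},
  {"linear":[0,0,0.008],"angular":[0,0,-1.2],"claw":0},
  {"linear":[0,0,0.008],"angular":[0,0,-1.2],"claw":0},
])

```text
t: 10.55
position: [0.539, 0.0679, 0.0556]
orientation: [1.995, 2.426, -0.005]
ft_force: [-4.8, -4.0, 5.4]
gripper_width: 0.0335
```

```bash
python3 st.py
```

```text
t 10.55 j [ 0.58  0.78 -1.01  1.93  0.84  0.93 -0.67] p [0.539  0.0679 0.0556] w 0.0335
toolz [-0.002 -0.003 -1.   ] yawY 11.13 F [-4.8 -4.   5.4] M [-0.9    1.235  0.101]
```

Emit:
arm_command([
  {"linear":[0,0,0.002],"angular":[0,0,-0.3],"claw":0},
  {"linear":[0,0,0.004],"angular":[0,0,-0.6],"claw":0},
  {"linear":[0,0,0.006],"angular":[0,0,-0.9],"claw":0},
  {"linear":[0,0,0.008],"angular":[0,0,-1.2],"claw":0},
  {"linear":[0,0,0.008],"angular":[0,0,-1.2],"claw":0},
])

```text
t: 10.97
position: [0.5388, 0.0679, 0.0559]
orientation: [2.143, 2.296, -0.006]
ft_force: [-6.6, -4.8, 5.9]
gripper_width: 0.0331
```

```bash
python3 st.py
```

```text
t 10.97 j [ 0.56  0.77 -0.98  1.93  0.82  0.91 -0.78] p [0.5388 0.0679 0.0559] w 0.0331
toolz [-0.002 -0.003 -1.   ] yawY 3.94 F [-6.6 -4.8  5.9] M [-0.989  1.278  0.123]
```

Emit:
arm_command([
  {"linear":[0,0,0.002],"angular":[0,0,-0.3],"claw":0},
  {"linear":[0,0,0.004],"angular":[0,0,-0.6],"claw":0},
  {"linear":[0,0,0.006],"angular":[0,0,-0.9],"claw":0},
  {"linear":[0,0,0.008],"angular":[0,0,-1.2],"claw":0},
  {"linear":[0,0,0.008],"angular":[0,0,-1.2],"claw":0},
])

```text
t: 11.38
position: [0.5386, 0.0679, 0.0562]
orientation: [2.283, 2.157, -0.006]
ft_force: [-6.4, -5.1, 6.4]
gripper_width: 0.0334
```

```bash
python3 st.py
```

```text
t 11.38 j [ 0.55  0.75 -0.96  1.93  0.8   0.9  -0.88] p [0.5386 0.0679 0.0562] w 0.0334
toolz [-0.002 -0.003 -1.   ] yawY -3.26 F [-6.4 -5.1  6.4] M [-0.944  1.359  0.127]
```

Emit:
arm_command([
  {"linear":[0,0,0.002],"angular":[0,0,-0.3],"claw":0},
  {"linear":[0,0,0.004],"angular":[0,0,-0.6],"claw":0},
  {"linear":[0,0,0.006],"angular":[0,0,-0.9],"claw":0},
  {"linear":[0,0,0.008],"angular":[0,0,-1.2],"claw":0},
  {"linear":[0,0,0.008],"angular":[0,0,-1.2],"claw":0},
])

```text
t: 11.8
position: [0.5385, 0.0679, 0.0565]
orientation: [2.414, 2.009, -0.006]
ft_force: [-7.1, -3.4, 7.7]
gripper_width: 0.0334
```

```bash
python3 st.py
```

```text
t 11.8 j [ 0.53  0.74 -0.93  1.93  0.78  0.89 -0.99] p [0.5385 0.0679 0.0565] w 0.0334
toolz [-0.002 -0.003 -1.   ] yawY -10.45 F [-7.1 -3.4  7.7] M [-1.042  1.41   0.208]
```

Emit:
arm_command([
  {"linear":[0,0,0.001],"angular":[0,0,-0.2],"claw":0},
  {"linear":[0,0,0.002],"angular":[0,0,-0.4],"claw":0},
  {"linear":[0,0,0.003],"angular":[0,0,-0.6],"claw":0},
  {"linear":[0,0,0.004],"angular":[0,0,-0.8],"claw":0},
  {"linear":[0,0,0.004],"angular":[0,0,-0.8],"claw":0},
])

```text
t: 12.22
position: [0.5383, 0.0679, 0.0566]
orientation: [2.495, 1.907, -0.007]
ft_force: [-7.9, -4.4, 7.3]
gripper_width: 0.0331
```

```bash
python3 st.py
```

```text
t 12.22 j [ 0.52  0.73 -0.92  1.93  0.76  0.88 -1.07] p [0.5383 0.0679 0.0566] w 0.0331
toolz [-0.003 -0.003 -1.   ] yawY -15.22 F [-7.9 -4.4  7.3] M [-0.95   1.485  0.18 ]
```

Emit:
arm_command([
  {"linear":[0,0,0.002],"angular":[0,0,-0.3],"claw":0},
  {"linear":[0,0,0.004],"angular":[0,0,-0.6],"claw":0},
  {"linear":[0,0,0.006],"angular":[0,0,-0.9],"claw":0},
  {"linear":[0,0,0.006],"angular":[0,0,-1.1],"claw":0},
  {"linear":[0,0,0.006],"angular":[0,0,-1.1],"claw":0},
])

```text
t: 12.63
position: [0.5382, 0.0679, 0.0568]
orientation: [2.601, 1.76, -0.007]
ft_force: [-8.5, -4.1, 8.0]
gripper_width: 0.0334
```

```bash
python3 st.py
```

```text
t 12.63 j [ 0.5   0.72 -0.89  1.93  0.74  0.87 -1.16] p [0.5382 0.0679 0.0568] w 0.0334
toolz [-0.003 -0.003 -1.   ] yawY -21.82 F [-8.5 -4.1  8. ] M [-1.001  1.549  0.196]
```

Emit:
arm_command([
  {"linear":[0,0,0.002],"angular":[0,0,-0.3],"claw":0},
  {"linear":[0,0,0.004],"angular":[0,0,-0.6],"claw":0},
  {"linear":[0,0,0.006],"angular":[0,0,-0.9],"claw":0},
  {"linear":[0,0,0.006],"angular":[0,0,-0.9],"claw":0},
  {"linear":[0,0,0.006],"angular":[0,0,-0.9],"claw":0},
])

```text
t: 13.05
position: [0.5381, 0.068, 0.0571]
orientation: [2.68, 1.637, -0.007]
ft_force: [-7.2, -4.9, 7.2]
gripper_width: 0.0339
```

```bash
python3 st.py
```

```text
t 13.05 j [ 0.49  0.71 -0.87  1.93  0.72  0.86 -1.24] p [0.5381 0.068  0.0571] w 0.0339
toolz [-0.003 -0.003 -1.   ] yawY -27.16 F [-7.2 -4.9  7.2] M [-0.995  1.68   0.138]
```

Emit:
arm_command([
  {"linear":[0,0,0.002],"angular":[0,0,-0.3],"claw":0},
  {"linear":[0,0,0.004],"angular":[0,0,-0.6],"claw":0},
  {"linear":[0,0,0.006],"angular":[0,0,-0.9],"claw":0},
  {"linear":[0,0,0.006],"angular":[0,0,-1.0],"claw":0},
  {"linear":[0,0,0.006],"angular":[0,0,-1.0],"claw":0},
])

```text
t: 13.47
position: [0.5379, 0.068, 0.0572]
orientation: [2.762, 1.495, -0.007]
ft_force: [-7.3, -3.5, 7.7]
gripper_width: 0.0333
```

```bash
python3 st.py
```

```text
t 13.47 j [ 0.48  0.69 -0.85  1.93  0.7   0.85 -1.33] p [0.5379 0.068  0.0572] w 0.0333
toolz [-0.003 -0.003 -1.   ] yawY -33.15 F [-7.3 -3.5  7.7] M [-0.997  1.627  0.305]
```

The torque is rising, so the stop is near. Small steps from here.

Emit:
arm_command([
  {"linear":[0,0,0],"angular":[0,0,-0.25],"claw":0},
  {"linear":[0,0,0],"angular":[0,0,-0.5],"claw":0},
  {"linear":[0,0,0],"angular":[0,0,-0.5],"claw":0},
])

```text
t: 13.72
position: [0.5379, 0.0681, 0.0572]
orientation: [2.8, 1.422, -0.007]
ft_force: [-7.6, -3.9, 8.6]
gripper_width: 0.0334
```

```bash
python3 st.py
```

```text
t 13.72 j [ 0.47  0.69 -0.84  1.93  0.69  0.84 -1.38] p [0.5379 0.0681 0.0572] w 0.0334
toolz [-0.003 -0.004 -1.   ] yawY -36.16 F [-7.6 -3.9  8.6] M [-0.975  1.632  0.396]
```

Emit:
arm_command([
  {"linear":[0,0,0],"angular":[0,0,-0.2],"claw":0},
  {"linear":[0,0,0],"angular":[0,0,-0.4],"claw":0},
  {"linear":[0,0,0],"angular":[0,0,-0.4],"claw":0},
  {"linear":[0,0,0],"angular":[0,0,-0.4],"claw":0},
])

```text
t: 14.05
position: [0.5378, 0.0681, 0.0572]
orientation: [2.828, 1.365, -0.007]
ft_force: [-8.2, -4.1, 8.0]
gripper_width: 0.0335
```

```bash
python3 st.py
```

```text
t 14.05 j [ 0.46  0.68 -0.83  1.93  0.68  0.84 -1.41] p [0.5378 0.0681 0.0572] w 0.0335
toolz [-0.003 -0.004 -1.   ] yawY -38.47 F [-8.2 -4.1  8. ] M [-0.996  1.717  0.62 ]
```

Emit:
arm_command([
  {"linear":[0,0,0],"angular":[0,0,0],"claw":0},
  {"linear":[0,0,0],"angular":[0,0,0],"claw":0},
  {"linear":[0,0,0],"angular":[0,0,0],"claw":0},
])

```text
t: 14.3
position: [0.5378, 0.0681, 0.0572]
orientation: [2.828, 1.365, -0.007]
ft_force: [-8.6, -4.2, 7.4]
gripper_width: 0.0334
```

```bash
python3 st.py
```

```text
t 14.3 j [ 0.46  0.68 -0.83  1.93  0.68  0.84 -1.41] p [0.5378 0.0681 0.0572] w 0.0334
toolz [-0.003 -0.004 -1.   ] yawY -38.46 F [-8.6 -4.2  7.4] M [-1.061  1.676  0.601]
```

Firm against the stop: 0.6 N m measured, held over 0.3 s. I relax the twist, release and rise.

Emit:
arm_command([
  {"linear":[0,0,0],"angular":[0,0,0.5],"claw":0},
  {"linear":[0,0,0],"angular":[0,0,1],"claw":0},
  {"linear":[0,0,0],"angular":[0,0,1],"claw":30},
  {"linear":[0,0,0],"angular":[0,0,1],"claw":60},
  {"linear":[0,0,0],"angular":[0,0,1],"claw":60},
  {"linear":[0,0,0],"angular":[0,0,1],"claw":60},
  {"linear":[0,0,0.6],"angular":[0,0,1],"claw":60},
  {"linear":[0,0,1.3],"angular":[0,0,1],"claw":60},
  {"linear":[0,0,2],"angular":[0,0,1],"claw":60},
  {"linear":[0,0,2],"angular":[0,0,1],"claw":60},
])

```text
t: 15.13
position: [0.544, 0.0713, 0.1424]
orientation: [2.752, 1.509, 0.014]
ft_force: [0.6, -0.3, 0.4]
gripper_width: 0.0512
```

```bash
python3 st.py
```

```text
t 15.13 j [ 0.56  0.58 -0.96  1.88  0.58  0.97 -1.23] p [0.544  0.0713 0.1424] w 0.0512
toolz [ 0.009  0.002 -1.   ] yawY -32.53 F [ 0.6 -0.3  0.4] M [ 0.065 -0.051 -0.037]
```

Emit:
arm_command([
  {"linear":[-0.1,-0.6,0],"angular":[0,0,1],"claw":60},
  {"linear":[-0.2,-1.2,0],"angular":[0,0,2],"claw":60},
  {"linear":[-0.37,-1.76,0],"angular":[0,0,3],"claw":60},
  {"linear":[-0.37,-1.76,0],"angular":[0,0,3.5],"claw":60},
  {"linear":[-0.37,-1.76,0],"angular":[0,0,3.5],"claw":60},
  {"linear":[-0.37,-1.76,0],"angular":[0,0,3.5],"claw":60},
])

```text
t: 15.63
position: [0.5257, -0.0008, 0.1372]
orientation: [-2.436, -1.983, -0.003]
ft_force: [-0.3, 0.6, -0.7]
gripper_width: 0.0512
```

```bash
python3 - <<'E'
import st
from h import *
im,K,Rc,o=cam("wrist")
p=proj([[.5255,-.001,.082],[.54,.0695,.0965]],K,Rc,o);print(p)
x0,y0=np.maximum(p.mean(0)-[80,60],0).astype(int);x0=min(x0,352);y0=min(y0,264);print(x0,y0);np.savez("pics/raw_w4.npz",K=K,Rc=Rc,o=o)
g=cv2.convertScaleAbs(im[y0:y0+120,x0:x0+160],alpha=1.2)
save(cv2.resize(g,None,fx=5,fy=5,interpolation=cv2.INTER_CUBIC),"f")
E
```

```text
t 15.63 j [ 0.76  0.6  -1.06  1.93  0.64  0.98 -0.8 ] p [ 0.5257 -0.0008  0.1372] w 0.0512
toolz [ 0.001  0.001 -1.   ] yawY -11.7 F [-0.3  0.6 -0.7] M [ 0.017 -0.064 -0.001]
[[253.86526971 209.21440368]
 [253.39886362 115.28823378]]
173 102
```

View pics/f.png

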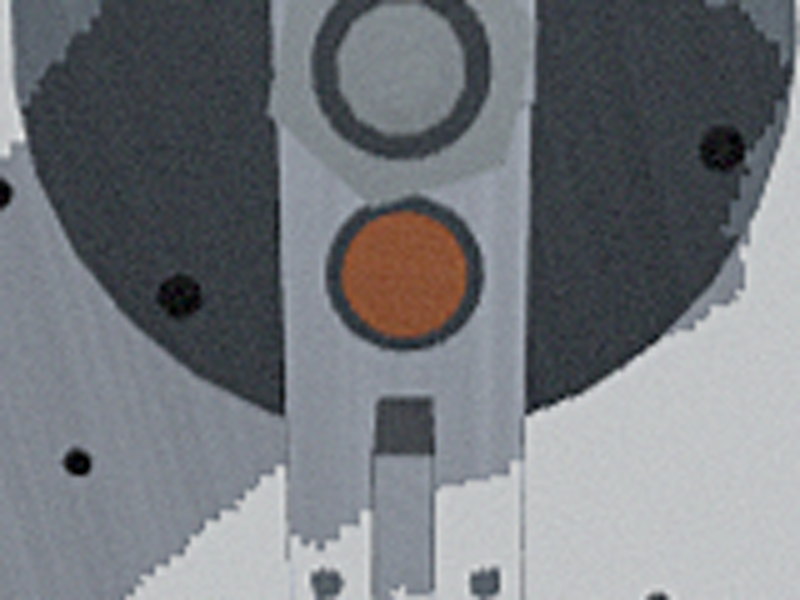

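The tab sits centred at x≈404 with edges parallel to the tool, in agreement with the projection. I descend and grip it.

Emit:
arm_command([
  {"linear":[0,0,-0.6],"angular":[0,0,0],"claw":60},
  {"linear":[0,0,-1.2],"angular":[0,0,0],"claw":60},
  {"linear":[0,0,-1.7],"angular":[0,0,0],"claw":55},
  {"linear":[0,0,-2.08],"angular":[0,0,0],"claw":40},
  {"linear":[0,0,-2.08],"angular":[0,0,0],"claw":30},
  {"linear":[0,0,-2.08],"angular":[0,0,0],"claw":20},
  {"linear":[0,0,-2.08],"angular":[0,0,0],"claw":15},
  {"linear":[0,0,-2.08],"angular":[0,0,0],"claw":10},
  {"linear":[0,0,-2.08],"angular":[0,0,0],"claw":0},
  {"linear":[0,0,-2.08],"angular":[0,0,0],"claw":0},
])

```text
t: 16.52
position: [0.5261, -0.0004, 0.0551]
orientation: [2.433, 1.986, 0.003]
ft_force: [-0.5, 1.8, 4.5]
gripper_width: 0.0091
```

```bash
python3 st.py
```

```text
t 16.52 j [ 0.67  0.71 -0.93  1.98  0.77  0.85 -0.89] p [ 5.261e-01 -4.000e-04  5.510e-02] w 0.0091
toolz [ 0.002  0.001 -1.   ] yawY -11.55 F [-0.5  1.8  4.5] M [0.442 0.221 0.085]
```

Emit:
arm_command([
  {"linear":[0,0,0.015],"angular":[0,0,0],"claw":0},
  {"linear":[-0.02,-0.1,0.02],"angular":[0,0,0],"claw":0},
  {"linear":[-0.04,-0.2,0.02],"angular":[0,0,0],"claw":0},
  {"linear":[-0.06,-0.3,0.02],"angular":[0,0,0],"claw":0},
  {"linear":[-0.08,-0.4,0.02],"angular":[0,0,0],"claw":0},
])

```text
t: 16.93
position: [0.5224, -0.0173, 0.055]
orientation: [2.434, 1.986, 0.002]
ft_force: [0.3, 2.1, 2.5]
gripper_width: 0.0093
```

```bash
python3 st.py
```

```text
t 16.93 j [ 0.71  0.71 -0.93  1.98  0.77  0.85 -0.86] p [ 0.5224 -0.0173  0.055 ] w 0.0093
toolz [ 0.001  0.001 -1.   ] yawY -11.58 F [0.3 2.1 2.5] M [ 0.629 -0.112  0.031]
```

It slides freely at about 2 N. I continue to 64 mm.

Emit:
arm_command([
  {"linear":[-0.02,-0.1,0],"angular":[0,0,0],"claw":0},
  {"linear":[-0.05,-0.25,0],"angular":[0,0,0],"claw":0},
  {"linear":[-0.08,-0.4,0],"angular":[0,0,0],"claw":0},
  {"linear":[-0.11,-0.55,0],"angular":[0,0,0],"claw":0},
  {"linear":[-0.14,-0.7,0],"angular":[0,0,0],"claw":0},
  {"linear":[-0.17,-0.85,0],"angular":[0,0,0],"claw":0},
  {"linear":[-0.2,-1,0],"angular":[0,0,0],"claw":0},
  {"linear":[-0.24,-1.2,0],"angular":[0,0,0],"claw":0},
  {"linear":[-0.24,-1.2,0],"angular":[0,0,0],"claw":0},
])

```text
t: 17.68
position: [0.5118, -0.0677, 0.0545]
orientation: [2.436, 1.983, -0.003]
ft_force: [-2.0, -2.3, 8.7]
gripper_width: 0.0089
```

```bash
python3 st.py
```

```text
t 17.68 j [ 0.81  0.7  -0.94  2.    0.77  0.85 -0.77] p [ 0.5118 -0.0677  0.0545] w 0.0089
toolz [-0.001 -0.002 -1.   ] yawY -11.71 F [-2.  -2.3  8.7] M [0.178 0.174 0.048]
```

The fork is now about 66 mm from the nut axis. I lift and carry it to the tray.

Emit:
arm_command([
  {"linear":[0,0,0.2],"angular":[0,0,0],"claw":0},
  {"linear":[0,-0.1,0.6],"angular":[0,0,0],"claw":0},
  {"linear":[-0.1,-0.5,1.0],"angular":[0,0,0.1],"claw":0},
  {"linear":[-0.2,-1.1,1.25],"angular":[0,0,0.2],"claw":0},
  {"linear":[-0.32,-1.8,1.25],"angular":[0,0,0.3],"claw":0},
  {"linear":[-0.44,-2.5,1.25],"angular":[0,0,0.4],"claw":0},
  {"linear":[-0.56,-3.2,1.25],"angular":[0,0,0.5],"claw":0},
  {"linear":[-0.68,-3.9,1.25],"angular":[0,0,0.55],"claw":0},
  {"linear":[-0.78,-4.5,1.25],"angular":[0,0,0.55],"claw":0},
  {"linear":[-0.82,-4.73,1.25],"angular":[0,0,0.55],"claw":0},
])

```text
t: 18.52
position: [0.4767, -0.2599, 0.1038]
orientation: [-2.382, -2.048, 0.007]
ft_force: [0.6, -0.5, -1.1]
gripper_width: 0.0089
```

```bash
python3 - <<'E'
import st
from h import *
a,*_=cam("top");b,*_=cam("wrist");c,*_=cam("scene")
out=np.zeros((600,800,3),np.uint8)
out[:300,:400]=cv2.resize(a[150:255,270:410],(400,300),interpolation=cv2.INTER_CUBIC)
out[:300,400:]=cv2.resize(b,(400,300));out[300:,:400]=cv2.resize(c[150:270,60:220],(400,300),interpolation=cv2.INTER_CUBIC)
save(cv2.convertScaleAbs(out,alpha=1.3),"g")
E
```

```text
t 18.52 j [ 1.21  0.68 -1.01  1.91  0.71  0.96 -0.29] p [ 0.4767 -0.2599  0.1038] w 0.0089
toolz [-0.004 -0.002 -1.   ] yawY -8.62 F [ 0.6 -0.5 -1.1] M [-0.086 -0.016 -0.076]
```

View pics/g.png

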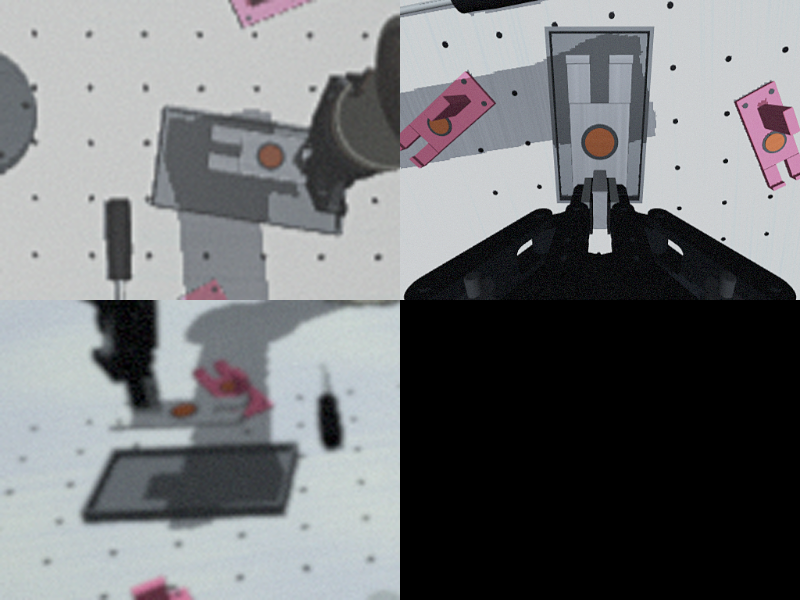

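The paddle is held level and is parallel to and above the tray (wrist view). The bystanders are in place. I lower it.

Emit:
arm_command([
  {"linear":[0,0,-0.4],"angular":[0,0,0],"claw":0},
  {"linear":[0,0,-0.9],"angular":[0,0,0],"claw":0},
  {"linear":[0,0,-1.4],"angular":[0,0,0],"claw":0},
  {"linear":[0,0,-1.75],"angular":[0,0,0],"claw":0},
  {"linear":[0,0,-1.9],"angular":[0,0,0],"claw":0},
  {"linear":[0,0,-1.97],"angular":[0,0,0],"claw":0},
  {"linear":[0,0,-2.0],"angular":[0,0,0],"claw":0},
  {"linear":[0,0,-2.03],"angular":[0,0,0],"claw":0},
  {"linear":[0,0,-2.05],"angular":[0,0,0],"claw":0},
  {"linear":[0,0,-2.05],"angular":[0,0,0],"claw":0},
])

```text
t: 19.5
position: [0.48, -0.2546, 0.0232]
orientation: [2.375, 2.055, 0.0]
ft_force: [-0.7, -0.3, -1.0]
gripper_width: 0.0092
```

```bash
python3 st.py
```

```text
t 19.5 j [ 1.12  0.79 -0.9   1.94  0.84  0.84 -0.39] p [ 0.48   -0.2546  0.0232] w 0.0092
toolz [ 0.001 -0.001 -1.   ] yawY -8.28 F [-0.7 -0.3 -1. ] M [-0.005  0.045  0.052]
```

Not touching yet, about 4 mm above the floor. I go down gently.

Emit:
arm_command([
  {"linear":[0,0,-0.02],"angular":[0,0,0],"claw":0},
  {"linear":[0,0,-0.04],"angular":[0,0,0],"claw":0},
  {"linear":[0,0,-0.06],"angular":[0,0,0],"claw":0},
  {"linear":[0,0,-0.08],"angular":[0,0,0],"claw":0},
  {"linear":[0,0,-0.08],"angular":[0,0,0],"claw":0},
])

```text
t: 19.92
position: [0.4795, -0.2544, 0.0194]
orientation: [-2.376, -2.055, 0.0]
ft_force: [0.1, 0.1, -0.7]
gripper_width: 0.0088
```

```bash
python3 st.py
```

```text
t 19.92 j [ 1.12  0.79 -0.89  1.94  0.85  0.83 -0.39] p [ 0.4795 -0.2544  0.0194] w 0.0088
toolz [-0.  0. -1.] yawY -8.28 F [ 0.1  0.1 -0.7] M [-0.058  0.026  0.003]
```

Emit:
arm_command([
  {"linear":[0,0,-0.015],"angular":[0,0,0],"claw":0},
  {"linear":[0,0,-0.03],"angular":[0,0,0],"claw":0},
  {"linear":[0,0,-0.04],"angular":[0,0,0],"claw":0},
  {"linear":[0,0,-0.04],"angular":[0,0,0],"claw":0},
])

```text
t: 20.25
position: [0.4796, -0.2544, 0.0191]
orientation: [2.375, 2.055, -0.002]
ft_force: [-4.6, -0.4, 11.4]
gripper_width: 0.009
```

```bash
python3 st.py
```

```text
t 20.25 j [ 1.11  0.79 -0.89  1.94  0.85  0.83 -0.39] p [ 0.4796 -0.2544  0.0191] w 0.009
toolz [-0.001 -0.001 -1.   ] yawY -8.26 F [-4.6 -0.4 11.4] M [0.209 0.97  0.048]
```

Seated (11 N contact). I open a little, rise, and move clear.

Emit:
arm_command([
  {"linear":[0,0,0.015],"angular":[0,0,0],"claw":0},
  {"linear":[0,0,0.015],"angular":[0,0,0],"claw":20},
  {"linear":[0,0,0.015],"angular":[0,0,0],"claw":35},
  {"linear":[0,0,0.015],"angular":[0,0,0],"claw":45},
  {"linear":[0,0,0.015],"angular":[0,0,0],"claw":45},
  {"linear":[0,0,0.5],"angular":[0,0,0],"claw":45},
  {"linear":[0,0,1.2],"angular":[0,0,0],"claw":45},
  {"linear":[0,0,2.1],"angular":[0,0,0],"claw":45},
  {"linear":[0,0,3],"angular":[0,0,0],"claw":45},
  {"linear":[0,0,4],"angular":[0,0,0],"claw":45},
])

```text
t: 21.08
position: [0.4788, -0.2538, 0.1786]
orientation: [-2.374, -2.055, 0.0]
ft_force: [-0.4, -1.0, -0.2]
gripper_width: 0.0384
```

```bash
python3 - <<'E'
import st
from h import *
a,*_=cam("top");b,K,Rc,o=cam("wrist");c,*_=cam("scene")
np.savez("pics/raw_w5.npz",K=K,Rc=Rc,o=o);print(proj([[.484,-.226,.004],[.540,.0695,.085]],K,Rc,o))
out=np.zeros((600,800,3),np.uint8)
out[:300,:400]=cv2.resize(a[100:280,170:410],(400,300),interpolation=cv2.INTER_CUBIC)
out[:300,400:]=cv2.resize(b,(400,300));out[300:,:]=cv2.resize(c[150:285,60:420],(800,300),interpolation=cv2.INTER_CUBIC)
save(cv2.convertScaleAbs(out,alpha=1.3),"hh")
E
```

```text
t 21.08 j [ 1.27  0.59 -1.11  1.86  0.6   1.08 -0.21] p [ 0.4788 -0.2538  0.1786] w 0.0384
toolz [-0.001  0.001 -1.   ] yawY -8.24 F [-0.4 -1.  -0.2] M [-0.042 -0.042 -0.085]
[[ 250.25045551  149.09015539]
 [ 268.26776165 -338.61462879]]
```

View pics/hh.png

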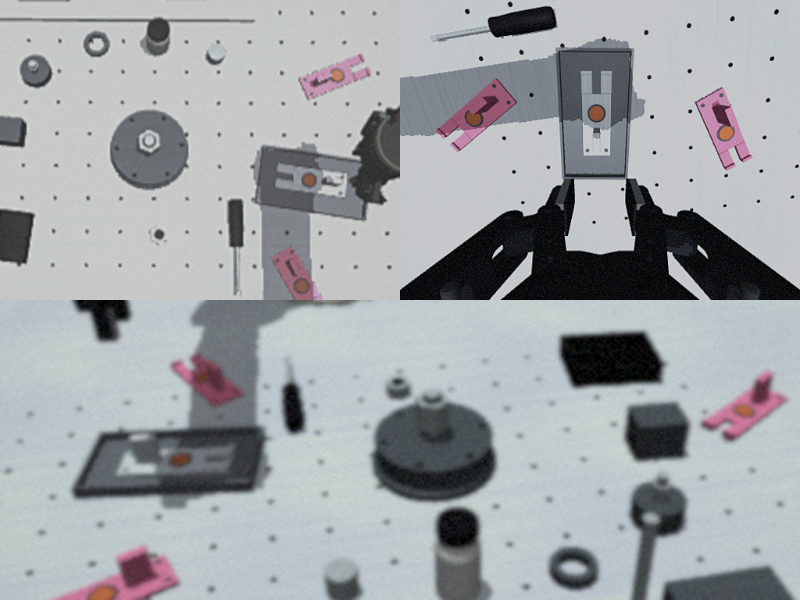

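The views show the paddle flat and central inside the tray with its tab up (wrist (597,113)). The nut is still up on the bare pedestal, the bystanders are where they were, and the gripper is clear. I hand in.

```bash
python3 -c "
from rig import r
print(r.job_done())"
```

```text
the job is handed in; nothing more can be done
None
```

The filter change is done and handed in at about 21 s of the 72 s allowed; the hand-in returned no verdict.

- **Nut:** I unscrewed it clockwise about 140° in two grips, because clockwise turning brought the wrist joint near its limit partway. I held it against the end stop at about 0.6 N m measured for over 0.3 s, then relaxed the twist and released it. The last pictures show the nut still up.
- **Paddle:** I drew it about 66 mm straight out by its tab, with sideways force of 2–3 N. I carried it level to the tray and lowered it while gripped to an 11 N contact, then let go. The last pictures show it flat and roughly central in the tray, tab up.
- **Bystanders:** they look unmoved in the last pictures, and the arm is clear of everything with contact force near zero.
- **Checks that were off:**
  - Upward force on the tool rose to 8.7 N at the end of the draw-out, still under the 25 N pedestal limit.
  - The torque readings were noisy by about 0.05 N m, so the first sign of the stop was only clear over several readings.
  - I did not measure the final nut height or the paddle's exact offset from the tray centre, only judged them from the pictures.

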